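# Clamp a coated test panel for a drip test

### The arm

A 7-joint arm with a two-finger parallel gripper is mounted at the origin on the work surface. World frame = base frame: x ahead of the robot, y to its left, z up, the work surface at z = 0. Lengths are in m, angles in degrees, forces in N, time in s.
With the tool pointing down it reaches from about 0.425 to 0.875 m from the base axis. Payload 9.9 kg.
Tool frame: the origin (TCP) lies at the very end of the fingers, on their centre line; the grasp point (between the pads) lies 19 mm behind it; z points along the fingers, y is the direction in which the jaws open and shut (so a half turn about z gives the same grasp; the last joint's range is limited). The gripper opens to 85 mm and grips with 20 to 120 N. Pads are 22 mm wide; open, the fingers measure 114 mm over their backs; the gripper's body (76 mm by 85 mm) begins 54 mm behind the grasp point. The pads swing forward as they close: fully open they stand 13 mm farther back than shut.
Start: joints at [-77.567, 32.985, 1.427, 82.34, -0.859, 64.687, -3.237], TCP at [0.2, 0.645, 0.231] pointing down, gripper open.
Joint ranges: [-157.87, 157.87], [-19.46, 123.44], [-87.15, 90], [11.01, 140.99], [-62.26, 242.26], [9.8, 113.94], [-161.44, 161.44]. Speed limits (degrees/s): [127.2, 127.2, 172.46, 172.46, 180, 180, 180].

### API

Orientations are given as a 3x3 rotation matrix whose columns are the frame's x, y, z axes.
In Python, from plant import r, viewer gives the robot as it stands. The module is installed in compiled form; this text tells all that it offers.
- The arm moves only by the tool carry_out, never from a script. Its argument "series" is a list of rows, each a list of 3 entries, a list of its own where there are three numbers: the closure, from 0 (fully open) to 1 (shut), then the shift along the tool's x, y, z in cm, then the turn, a rotation vector about the tool's x, y, z in rad. A call has exactly 5 rows; each row is the pose to reach, as a shift and turn from the pose commanded when the call began, along the tool's axes at that moment; what a row does not reach only later rows make up. A row lasts 1/10 s, in which the tool goes at most 50 mm and 8.59 degrees, less where a joint would pass 70% of its speed; a pose out of reach is approached as far as the arm can. A call with a gripper value outside its range is refused whole. The fingers move at their own pace and stop on an object; the grip force is fixed at half the most. Time passes only in rows, so rows that repeat a pose let the fingers close, or fill a call up. It gives the time, the measured TCP pose, the force and the opening at its end, in the units of the state.
- r.get_state(): the state, without advancing time (a new reading comes with each control period).
- viewer.read_camera(name): name is "side" or "top"; returns the picture (384x512x3 uint8, red, green, blue); there is no depth.
- viewer.camera_params(name): a dict with "mtx" (3x3 intrinsics, pixels), "R" (3x3) and "t" (3): a world point X has camera coordinates R X + t. Camera axes: x right, y down, z forward; pixel columns grow to the right and rows downward; lengths in m; the calibration is good to about 2 mm. A picture is of the moment at which its call begins. camera_params takes no time and is no camera call.
- r.hand_in(): hands the job in, once; it reports no verdict.
The state is a dict: "clock": time; "joints": joint angles; "qd": joint speeds; "joint_torque": joint torques, N m; "eef_pos": TCP position; "tcp_rot": TCP orientation; "contact_force": force on the tool from outside, world axes, zero at the start; "torque": the same for the moment, N m; "finger_gap": finger opening in m.
Only numpy, scipy, OpenCV 4.12 (cv2) and the standard library are available. Lean on these libraries where they do the work, as an engineer would, in place of code of your own. Each camera call takes 0.05 s, during which the arm holds its last target. There are 200 camera calls.

### The job

Lay the blue test panel flat, blue face up, in the bed of the clamp stand, then press the red-padded lever all the way down until its catch holds it there by itself. Leave the yellow panel and everything else on the bench where it is.

Things in the scene. Friction and masses are not known exactly. Their poses are not given: they have to be found in the camera images.
- blue_panel: flat test panel, 160 x 45 x 10 mm (x, y, z), 80 g, grey with a blue top face, lying on a 2 mm thick grey-blue mat; origin at the centre of its underside, x along its length, z out of the blue face. Either end may go either way.
- bed (a point): centre of the bed floor, 20 mm above the bench, z up: a white 45 x 160 mm rectangle on a grey base. The panel's length goes along the bed's y, centre at x = y = 0. Four black corner guides, 6 mm high, inner faces at x = +-26 mm, at y = 45 to 75 mm either side of the middle; between them the long sides are open for fingers. A fixed black stop 12 mm high has its face at y = +83 mm.
- stand: the clamp stand, fixed to the bench: grey base 200 mm (x) by 255 mm (y, -150 to +105 mm), 20 mm thick; origin on the bench under the bed centre, axes as the bed's. The lever's hinge axis runs along y at x = +85 mm, 30 mm above the bed floor. A brass catch stands outside (-y) of the arm's middle, 40 mm above the bed floor.
- jaw_lip (a point): middle of the front edge of the aluminium jaw at the bed's -y end, on the lip's top, 17 mm above the bed floor; lip 44 mm wide, 5 mm thick. Lever up: edge at bed y = -95 mm, clear of the panel. Pressing the lever slides it 22 mm towards +y, so that the lip passes 2 mm above the panel's end and its face (10 mm behind the edge) pushes back a panel lying too near.
- lever_pad (a point): centre of the top face of the red pad (56 x 36 mm) at the lever's free end, 162 mm from the hinge axis towards the bed's -x and 10 mm above the arm's midline, at bed y = -115 mm. Lever up: the pad slopes, about 110 mm above the bed floor. Latched: level, 40 mm above the bed floor, at bed x = -77 mm. Pressing takes up to about 15 N.
- clamp_lever (a joint): angle of the clamp lever: 0 raised (sprung up), 0.45 rad fully down on its stop, where the catch holds it; let go short of about 0.41 it springs back up
- yellow_panel: the other test panel, same size (160 x 45 x 10 mm, origin at the centre of its underside, long axis x) and grey body as the blue one, but with a yellow top face; a bystander
- beaker: empty glass beaker, 68 mm across, 85 mm tall, origin at the centre of its underside; a bystander
- wash_bottle: white plastic bottle with red cap, 68 mm across, about 170 mm tall, origin at the centre of its underside; a bystander
- tongs: pair of wooden tongs lying flat, 210 x 36 x 12 mm, origin at the centre of the underside, long axis x; a bystander
- pipette: grey and white hand pipette lying down, about 280 mm long and 24 mm high, origin on its underside near its middle, long axis x; a bystander
- pen_box: flat yellow box, 160 x 80 x 22 mm, origin at the centre of its underside; a bystander
- tip_box: blue plastic box, 120 x 85 x 60 mm, origin at the centre of its underside; a bystander
Things that resemble listed ones, but are neither listed nor needed, are in the scene too. Leave any pink look-alike of the blue_panel alone.

How it is judged (in metres and radians):
On the way, in this order (a step that is already met when the one before it is completed fails the run):
1. the blue panel lies flat in the bed between the guides while the lever is still up (x of blue_panel in the frame of bed between -0.007 and 0.007 m and z of blue_panel in the frame of bed between -0.003 and 0.003 m and angle between the x axis of blue_panel and the y axis of bed, either way round below 0.09 rad and angle between blue_panel's own z axis and vertical below 0.06 rad and y of blue_panel in the frame of bed between -0.016 and 0.006 m and value of joint clamp_lever below 0.1 rad), for 0.2 s.
2. the lever is pressed down to its catch (value of joint clamp_lever above 0.425 rad), for 0.2 s.
At the end, for the whole second after the job is handed in: the blue panel lies at rest flat in the bed, blue face up, within 7 mm across and 6 mm along of the bed's centre, length along the bed within 0.09 rad and level within 0.06 rad, its underside within 3 mm of the bed floor, and the lever is held down by its catch (above 0.425 of 0.45 rad) (x of blue_panel in the frame of bed between -0.007 and 0.007 m and z of blue_panel in the frame of bed between -0.003 and 0.003 m and angle between the x axis of blue_panel and the y axis of bed, either way round below 0.09 rad and angle between blue_panel's own z axis and vertical below 0.06 rad and y of blue_panel in the frame of bed between -0.006 and 0.006 m and value of joint clamp_lever above 0.425 rad and linear speed of blue_panel below 0.02 m/s); the robot touches nothing.
It fails at once if the yellow panel or any other bystander is moved more than 30 mm (distance of any of yellow_panel, beaker, wash_bottle, tongs, pipette, pen_box, tip_box from where it was at the start of the episode above 0.03 m).
It also fails if it takes over 48 s, if anything falls off the work surface, if the arm or the gripper's body presses on something with over 40 N, if the wrist force passes 120 N, or if a joint passes its speed limit or range.

## Working session

There is one attempt and no reset: what is moved stays moved. The work goes in short steps, Python scripts to look and compute and a tool call to move; the robot and the scene stay as the last step left them, time stands still between calls to the robot, and variables do not carry over. Pictures are saved under pics/ and viewed, about 8 in all and at most 12, crops included, and the job is handed in when it is done.

Besides the shell and the picture viewer there is one more tool, called after ">>>" by a JSON object that holds its "name" and its "arguments", one argument or row to a line. carry_out: Moves the arm, as the interface text tells. Its arguments: {"type":"object","properties":{"series":{"type":"array"}},"required":["series"]}

```bash
mkdir -p pics; python3 - <<'E'
from plant import r, viewer
import cv2, numpy as np
for n in("top","side"):
    im=viewer.read_camera(n); cv2.imwrite(f"pics/{n}0.png",cv2.resize(im[:,:,::-1],(800,600),interpolation=cv2.INTER_CUBIC)); np.save(f"pics/{n}0.npy",im)
    p=viewer.camera_params(n); print(n,p["mtx"],p["R"],p["t"], -p["R"].T@p["t"])
s=r.get_state();print(s)
E
```

```text
top [[488.19442638   0.         248.84085762]
 [  0.         488.19442638 195.36880284]
 [  0.           0.           1.        ]] [[-2.38361859e-02 -9.99710162e-01 -3.38062205e-03]
 [-9.87410497e-01  2.40715913e-02 -1.56336394e-01]
 [ 1.56372459e-01 -3.88401645e-04 -9.87698083e-01]] [0.04722251 0.50654637 1.66845161] [0.24039493 0.03566347 1.72727773]
side [[350.40264762   0.         251.38840583]
 [  0.         350.40264762 196.45344247]
 [  0.           0.           1.        ]] [[ 0.95758375 -0.2870757  -0.02491799]
 [-0.16701428 -0.4824671  -0.85984401]
 [ 0.23481821  0.82753431 -0.5099484 ]] [-0.44026108  0.19631747  0.9903805 ] [ 0.2218153  -0.85124539  0.66287493]
{'clock': 0.1, 'joints': array([-77.5661933 ,  33.02622635,   1.42465649,  82.381496  ,
        -0.85865769,  64.68523129,  -3.23820536]), 'qd': array([ 0.04931795, -0.13758878, -0.02742141, -0.08927831, -0.028722  ,
       -0.10015736,  0.01594897]), 'joint_torque': array([ 6.34452183e-03, -7.67304897e+01,  2.25861065e+00, -2.86603904e+01,
        1.61111407e-02,  8.59832129e-03,  1.19084143e-05]), 'eef_pos': array([0.19988826, 0.64430967, 0.23054901]), 'tcp_rot': array([[-9.55098389e-01,  2.96288635e-01, -3.35056499e-04],
       [ 2.96288809e-01,  9.55097371e-01, -1.39795197e-03],
       [-9.41857003e-05, -1.43445517e-03, -9.99998967e-01]]), 'contact_force': array([-0.17023363,  0.17794491,  0.17532112]), 'torque': array([-0.03464866, -0.03708587,  0.03895133]), 'finger_gap': 0.08578484311842421}
```

View pics/top0.png

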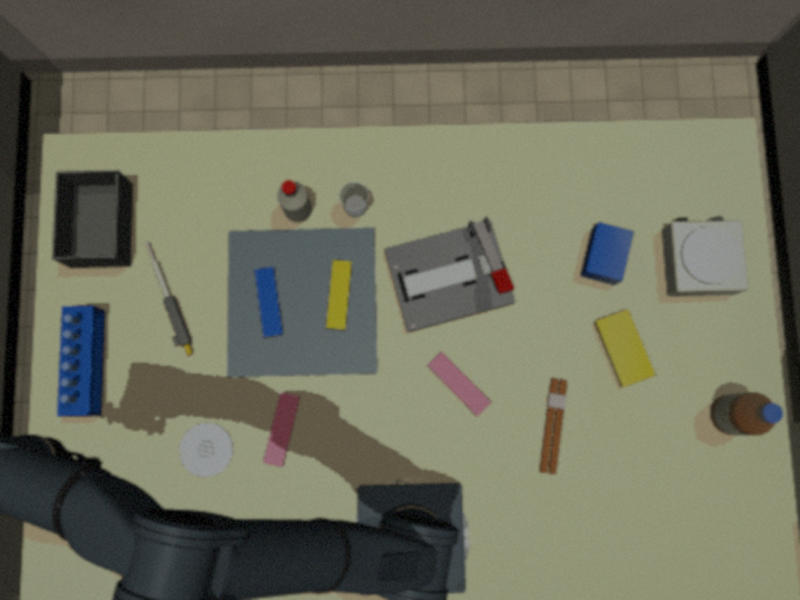

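View pics/side0.png

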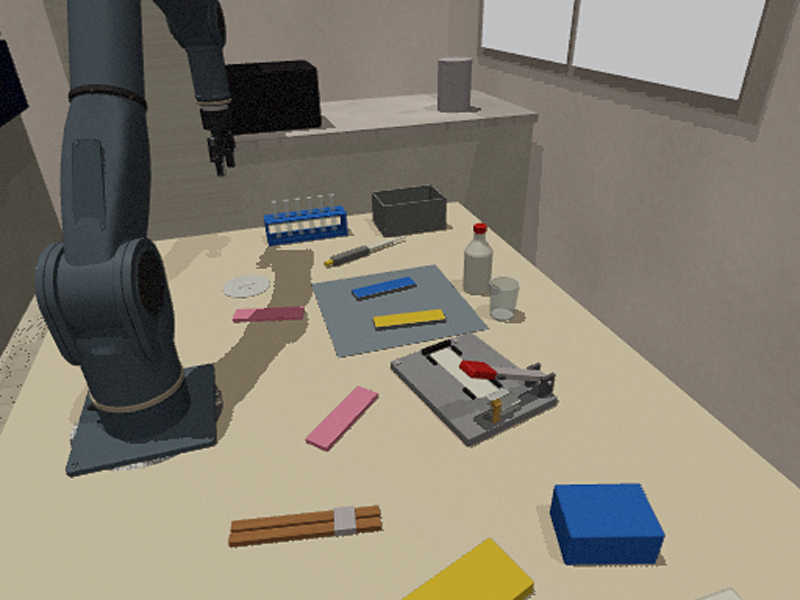

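Picture 1 (top): the blue panel is at (268,302), on the mat. The things it could be mistaken for are the yellow panel (339,295), pink look-alikes (459,383) and (282,430), blue tip box (607,252) and blue rack (80,360). The stand is at about (450,275), with its pad at (503,281). Picture 2 (side) shows the same layout, with the lever up.

```bash
cat > h.py <<'E'
from plant import r, viewer
import cv2, numpy as np
def ray(n,uv,z):
    p=viewer.camera_params(n); d=p["R"].T@np.linalg.inv(p["mtx"])@np.array([uv[0],uv[1],1.]); c=-p["R"].T@p["t"]
    return c+d*(z-c[2])/d[2]
def proj(n,X):
    p=viewer.camera_params(n); x=p["mtx"]@(p["R"]@np.array(X,float)+p["t"]); return x[:2]/x[2]
def crop(im,x0,y0,w,h,s,f):
    cv2.imwrite(f,cv2.resize(im[y0:y0+h,x0:x0+w,::-1],(w*s,h*s),interpolation=cv2.INTER_CUBIC))
E
python3 - <<'E'
from h import *
im=np.load("pics/top0.npy"); crop(im,140,130,200,120,4,"pics/c1.png")
hsv=cv2.cvtColor(im,cv2.COLOR_RGB2HSV)
def blob(n,m,z,box):
    k=np.zeros(m.shape,bool);k[box[1]:box[3],box[0]:box[2]]=1; m=(m&k).astype(np.uint8)
    c=max(cv2.findContours(m,0,2)[0],key=cv2.contourArea)
    q=np.array([ray("top",p[0],z)[:2] for p in c],np.float32); R=cv2.minAreaRect(q*1000)
    M=cv2.moments(m,True); ce=ray("top",(M["m10"]/M["m00"],M["m01"]/M["m00"]),z)
    print(n,R,ce,cv2.boxPoints(R).round(0).tolist())
H,S,V=[hsv[...,i].astype(int) for i in range(3)]
blob("blue",(H>100)&(H<130)&(S>150),.012,(145,145,245,240))
blob("yel",(H>20)&(H<35)&(S>150),.012,(145,145,245,240))
blob("red",((H<8)|(H>172))&(S>150),.13,(290,150,340,200))
blob("bed",(V>150)&(S<60),.02,(245,150,310,205))
E
```

```text
blue ((528.5794067382812, 310.287841796875), (154.79910278320312, 40.76289367675781), 7.628659725189209) [0.52760068 0.31057835 0.012     ] [[449.0, 320.0], [455.0, 280.0], [608.0, 300.0], [603.0, 341.0]]
yel ((541.1563720703125, 149.98992919921875), (40.028114318847656, 155.09718322753906), 83.19793701171875) [0.54077795 0.15007044 0.012     ] [[462.0, 139.0], [616.0, 121.0], [621.0, 161.0], [467.0, 179.0]]
red ((541.6595458984375, -206.6924591064453), (47.32524108886719, 32.484901428222656), 18.83392333984375) [ 0.5416123  -0.20652174  0.13      ] [[514.0, -199.0], [525.0, -230.0], [569.0, -214.0], [559.0, -184.0]]
bed ((572.7340698242188, -82.05249786376953), (35.10281753540039, 150.20828247070312), 13.461833000183105) [ 0.57027946 -0.03472791  0.02      ] [[538.0, -13.0], [573.0, -159.0], [607.0, -151.0], [572.0, -5.0]]
```

View pics/c1.png

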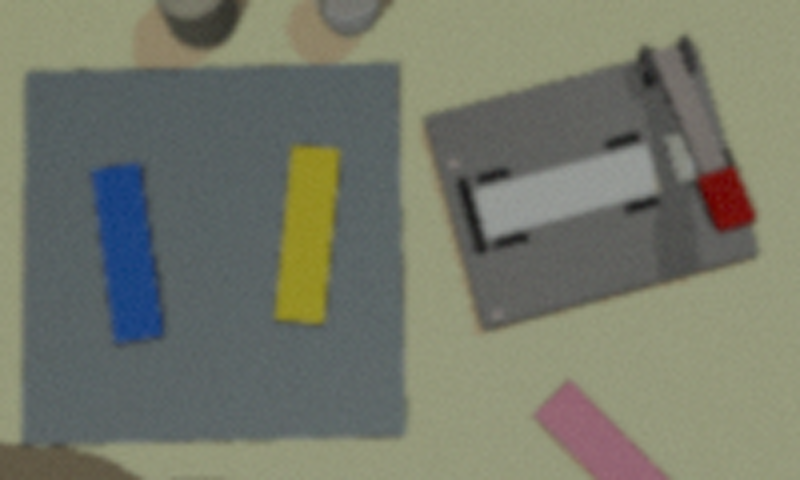

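Picture 3 (crop): the choice is confirmed as the blue-topped panel on the mat at crop (127,253). The base corners are (425,118), (485,330) and (757,255). The stop is on the left, so bed +y runs roughly along world +y.

```bash
cat >> h.py <<'E'
def bedT(p,X):
    c,s=np.cos(p[2]),np.sin(p[2]); return [p[0]+c*X[0]-s*X[1],p[1]+s*X[0]+c*X[1],.02+X[2]]
def delta(pos,yaw_deg_y,cpos,cR):
    "shift(cm)/turn(rad) in tool axes to reach pos, tool down, jaw axis at yaw (mod 180)"
    d=cR.T@(np.array(pos)-cpos)*100
    a=np.degrees(np.arctan2(cR[1,1],cR[0,1])); w=(yaw_deg_y-a+90)%180-90
    return d.round(2), -np.radians(w).round(3)
E
python3 - <<'E'
from h import *
from scipy.optimize import least_squares
g=[((.1,.105,0),(425,118)),((-.1,.105,0),(485,330)),((-.1,-.15,0),(757,255)),
((.0225,-.08,0),(650,142)),((-.0225,-.08,0),(660,192)),
((.03,.06,.006),(493,175)),((.03,-.06,.006),(622,142)),((-.03,.06,.006),(512,240)),((-.03,-.06,.006),(642,207))]
uv=lambda q:np.array([140+(q[0]+.5)/4-.5,130+(q[1]+.5)/4-.5])
f=lambda p:np.concatenate([proj("top",bedT(p,X))-uv(q) for X,q in g])
R=least_squares(f,[.57,-.08,.235],loss="soft_l1"); p=R.x; print(p,np.degrees(p[2]),R.fun.reshape(-1,2).round(2).tolist())
print("pad pred",bedT(p,(-.0565,-.115,.11)),"final",bedT(p,(-.077,-.115,.04)))
# side check of same points
im=np.load("pics/side0.npy"); 
s=3;x0,y0=210,160
big=cv2.resize(im[y0:y0+200,x0:x0+170,::-1],None,fx=s,fy=s,interpolation=cv2.INTER_CUBIC)
for X in [x for x,_ in g]+[(.1,-.15,0),(-.0565,-.115,.11),(0,0,0),(0,.083,.012),(0,-.095,.017)]:
    q=((proj("side",bedT(p,X))-[x0,y0]+.5)*s-.5).round().astype(int); cv2.circle(big,tuple(map(int,q)),3,(0,255,0),1)
a=np.radians(7.63);c=np.array([.528,.3105])
for i in(-1,1):
  for j in(-1,1):
    w=c+i*.08*np.array([np.cos(a),np.sin(a)])+j*.0225*np.array([-np.sin(a),np.cos(a)])
    q=((proj("side",[*w,.012])-[x0,y0]+.5)*s-.5).round().astype(int); cv2.circle(big,tuple(map(int,q)),3,(0,0,255),1)
cv2.imwrite("pics/c2.png",big)
S=r.get_state()
print(delta([.528,.3105,.1],97.6,[.2,.645,.231],S["tcp_rot"]))
E
```

```text
[ 0.5720005 -0.0825687  0.2426606] 13.903428017036706 [[-0.26, -0.39], [-0.36, 0.08], [1.05, -0.04], [-0.87, 0.68], [0.17, 0.11], [0.11, 0.25], [0.32, -0.22], [-0.09, 0.06], [0.03, -0.5]]
pad pred [np.float64(0.5447887389451416), np.float64(-0.20777561267268915), 0.13] final [np.float64(0.5248893457526096), np.float64(-0.21270147813664708), 0.06]
(array([-41.24, -22.21,  13.14]), np.float64(-0.433))
```

View pics/c2.png

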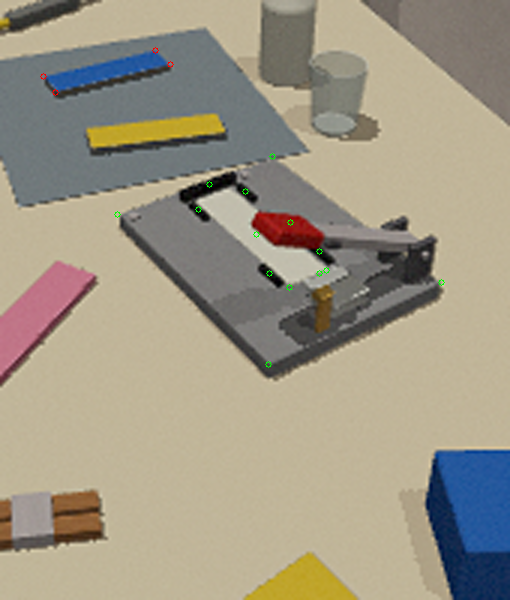

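Picture 4 (side crop): the projected model points for the base, guides and pad land within about 1–2 native pixels of the features. The blue panel corners agree too, at (43,76) to (170,64). The fit holds, so I'm moving.

>>> {"name": "carry_out", "arguments": {
  "series": [
    [0,[-4.1,-2.2,0.6],[0,0,-0.09]],
    [0,[-8.2,-4.4,1.2],[0,0,-0.18]],
    [0,[-12.3,-6.6,1.8],[0,0,-0.26]],
    [0,[-16.4,-8.8,2.4],[0,0,-0.35]],
    [0,[-20.6,-11.1,3.0],[0,0,-0.433]]
  ]
}}

```text
clock: 0.6
eef_pos: [0.3647, 0.4762, 0.2008]
tcp_rot: [[-0.991, -0.136, -0.0], [-0.136, 0.991, -0.0], [0.0, -0.0, -1.0]]
contact_force: [0.4, -0.1, 0.3]
finger_gap: 0.0855
```

```bash
python3 - <<'E'
from h import *
S=r.get_state();print(S["clock"],S["eef_pos"],S["joints"])
print(delta([.528,.3105,.06],97.6,S["eef_pos"],S["tcp_rot"]))
E
```

```text
0.6 [0.36465163 0.47616125 0.20078567] [-53.95500343  28.0934065   -4.73317463  96.51903062   2.69791785
  55.52636274  38.15105738]
(array([-13.94, -18.63,  14.08]), np.float64(0.004))
```

>>> {"name": "carry_out", "arguments": {
  "series": [
    [0,[-2.9,-3.8,1.5],[0,0,0]],
    [0,[-5.7,-7.6,3.5],[0,0,0]],
    [0,[-8.5,-11.4,5.5],[0,0,0]],
    [0,[-11.3,-15.1,7.5],[0,0,0]],
    [0,[-13.9,-18.6,9.0],[0,0,0]]
  ]
}}

```text
clock: 1.1
eef_pos: [0.5268, 0.31, 0.11]
tcp_rot: [[-0.991, -0.132, -0.001], [-0.132, 0.991, -0.001], [0.001, -0.0, -1.0]]
contact_force: [0.6, 0.9, -0.2]
finger_gap: 0.0856
```

>>> {"name": "carry_out", "arguments": {
  "series": [
    [0,[0,0,1.5],[0,0,0]],
    [0,[0,0,3.0],[0,0,0]],
    [0,[0,0,4.5],[0,0,0]],
    [0,[0,0,5.0],[0,0,0]],
    [0,[0,0,5.0],[0,0,0]]
  ]
}}

```text
clock: 1.6
eef_pos: [0.5256, 0.3113, 0.0605]
tcp_rot: [[-0.991, -0.132, -0.002], [-0.132, 0.991, -0.001], [0.002, -0.001, -1.0]]
contact_force: [-0.4, -0.1, 0.4]
finger_gap: 0.0852
```

```bash
python3 - <<'E'
from h import *
S=r.get_state();print(S["clock"],S["eef_pos"],S["tcp_rot"])
print(delta([.528,.3105,.003],97.6,S["eef_pos"],S["tcp_rot"]))
im=viewer.read_camera("side"); crop(im,200,150,90,70,8,"pics/c3.png")
E
```

```text
1.6 [0.52562036 0.31131356 0.06052874] [[-9.91251536e-01 -1.31977781e-01 -1.50278676e-03]
 [-1.31976392e-01  9.91252366e-01 -9.88993387e-04]
 [ 1.62016608e-03 -7.82008840e-04 -9.99998382e-01]]
(array([-0.23, -0.11,  5.75]), np.float64(-0.0))
```

View pics/c3.png

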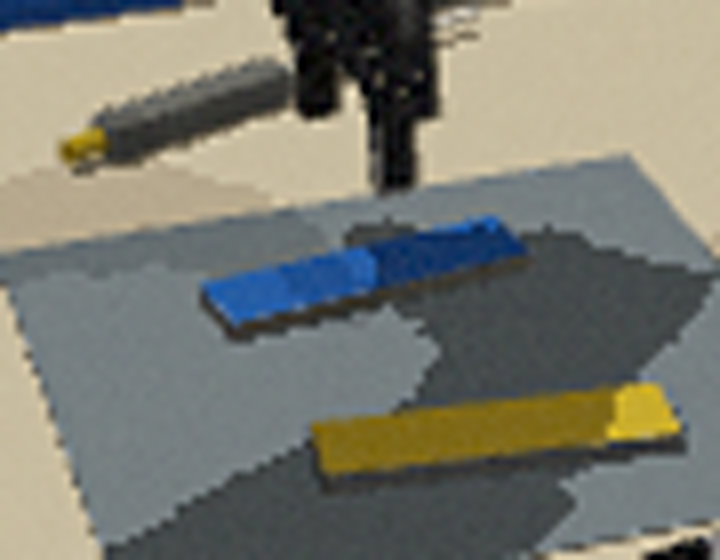

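Picture 5: the open fingers straddle the blue panel, with the near fingertip at (393,185) and the panel centre at (365,275). Descending and gripping.

>>> {"name": "carry_out", "arguments": {
  "series": [
    [0,[-0.2,-0.1,1.5],[0,0,0]],
    [0,[-0.2,-0.1,3.0],[0,0,0]],
    [0,[-0.2,-0.1,4.5],[0,0,0]],
    [0,[-0.2,-0.1,5.7],[0,0,0]],
    [0,[-0.2,-0.1,5.7],[0,0,0]]
  ]
}}

```text
clock: 2.15
eef_pos: [0.5273, 0.3103, 0.0024]
tcp_rot: [[-0.991, -0.132, -0.002], [-0.132, 0.991, -0.002], [0.003, -0.001, -1.0]]
contact_force: [-0.1, -0.4, 0.5]
finger_gap: 0.085
```

>>> {"name": "carry_out", "arguments": {
  "series": [
    [0.4,[0,0,0],[0,0,0]],
    [0.6,[0,0,0],[0,0,0]],
    [0.6,[0,0,0],[0,0,0]],
    [0.6,[0,0,0],[0,0,0]],
    [0.6,[0,0,0],[0,0,0]]
  ]
}}

```text
clock: 2.65
eef_pos: [0.5287, 0.3111, 0.0055]
tcp_rot: [[-0.991, -0.132, 0.001], [-0.132, 0.991, 0.001], [-0.001, 0.001, -1.0]]
contact_force: [-1.3, -1.6, 5.7]
finger_gap: 0.0424
```

>>> {"name": "carry_out", "arguments": {
  "series": [
    [0.8,[0,0,0],[0,0,0]],
    [0.8,[0,0,-0.5],[0,0,0]],
    [0.8,[0,0,-2],[0,0,0]],
    [0.8,[0,0,-4],[0,0,0]],
    [0.8,[0,0,-6],[0,0,0]]
  ]
}}

```text
clock: 3.15
eef_pos: [0.5283, 0.3109, 0.066]
tcp_rot: [[-0.991, -0.132, 0.0], [-0.132, 0.991, 0.0], [-0.0, 0.0, -1.0]]
contact_force: [0.2, 0.5, -1.3]
finger_gap: 0.0426
```

```bash
python3 - <<'E'
from h import *
S=r.get_state();print(S["clock"],S["eef_pos"],S["joints"],S["finger_gap"])
p=[.572,-.0826]
print(delta([*p,.10],13.9,S["eef_pos"],S["tcp_rot"]))
im=viewer.read_camera("side"); crop(im,200,130,90,70,8,"pics/c4.png")
E
```

```text
3.15 [0.52830278 0.31086639 0.06596787] [-32.32785775  38.04194415  -4.04032333 102.32020606   3.89348175
  39.75763783  59.06515645] 0.04264113589279124
(array([  0.85, -39.58,  -3.41]), np.float64(1.46))
```

View pics/c4.png

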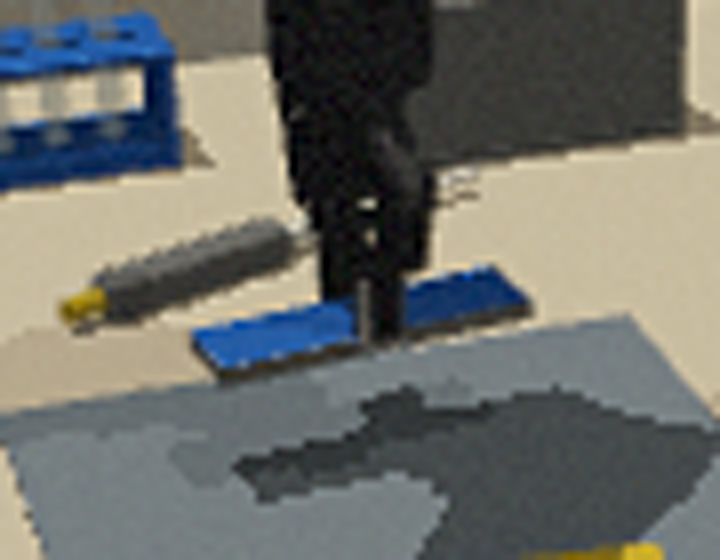

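Picture 6: the panel is held level off the mat. Fingers are at (370,330), mid-way between the panel ends at (200,350) and (530,300). Carrying it to the bed.

>>> {"name": "carry_out", "arguments": {
  "series": [
    [0.8,[0,-3,-1.5],[0,0,0.14]],
    [0.8,[0.1,-7,-2.5],[0,0,0.28]],
    [0.8,[0.2,-11.5,-3.2],[0,0,0.42]],
    [0.8,[0.3,-16,-3.5],[0,0,0.56]],
    [0.8,[0.4,-20,-3.5],[0,0,0.7]]
  ]
}}

```text
clock: 3.7
eef_pos: [0.5512, 0.1099, 0.1008]
tcp_rot: [[-0.84, 0.543, 0.002], [0.543, 0.84, 0.0], [-0.002, 0.001, -1.0]]
contact_force: [1.3, -1.0, -0.1]
finger_gap: 0.0429
```

```bash
python3 - <<'E'
from h import *
S=r.get_state();print(S["clock"],S["eef_pos"],S["joints"],S["finger_gap"])
print(delta([.572,-.0826,.10],13.9,S["eef_pos"],S["tcp_rot"]))
E
```

```text
3.7 [0.5512435  0.10987896 0.10084368] [-20.25896068  32.26313611   6.35726046 108.81051192  -5.36417985
  39.08526767  46.37836399] 0.04288684006731753
(array([-12.2 , -15.03,   0.08]), np.float64(0.754))
```

>>> {"name": "carry_out", "arguments": {
  "series": [
    [0.8,[-1.5,-2,0],[0,0,0.148]],
    [0.8,[-4,-5,0],[0,0,0.296]],
    [0.8,[-7,-8.5,0],[0,0,0.444]],
    [0.8,[-10,-12.2,0],[0,0,0.592]],
    [0.8,[-12.2,-15,0],[0,0,0.74]]
  ]
}}

```text
clock: 4.2
eef_pos: [0.5731, -0.0833, 0.1004]
tcp_rot: [[-0.252, 0.968, 0.002], [0.968, 0.252, -0.001], [-0.001, 0.001, -1.0]]
contact_force: [1.0, 0.3, -0.2]
finger_gap: 0.0424
```

>>> {"name": "carry_out", "arguments": {
  "series": [
    [0.8,[0,0,1],[0,0,0.014]],
    [0.8,[0,0,2],[0,0,0.014]],
    [0.8,[0,0,3],[0,0,0.014]],
    [0.8,[0,0,4],[0,0,0.014]],
    [0.8,[0,0,4],[0,0,0.014]]
  ]
}}

```text
clock: 4.7
eef_pos: [0.572, -0.0786, 0.0577]
tcp_rot: [[-0.249, 0.969, -0.003], [0.969, 0.249, 0.001], [0.001, -0.002, -1.0]]
contact_force: [-0.5, -0.4, -0.7]
finger_gap: 0.0424
```

```bash
python3 - <<'E'
from h import *
S=r.get_state();print(S["clock"],S["eef_pos"],S["tcp_rot"],S["finger_gap"])
print(delta([.572,-.0826,.0245],13.9,S["eef_pos"],S["tcp_rot"]))
im=viewer.read_camera("top"); it=viewer.read_camera("side")
a=cv2.resize(im[145:215,240:330,::-1],None,fx=6,fy=6,interpolation=2); b=cv2.resize(it[200:300,240:365,::-1],None,fx=4,fy=4,interpolation=2)
a=cv2.resize(a,(378,294)); 
A=cv2.resize(im[145:220,240:340,::-1],(400,300),interpolation=2);B=cv2.resize(it[200:300,240:365,::-1],(400,320),interpolation=2)
A=cv2.copyMakeBorder(A,0,20,0,0,0);cv2.imwrite("pics/c5.png",np.hstack([A,B]))
E
```

```text
4.7 [ 0.57195036 -0.07857409  0.05772382] [[-2.48730212e-01  9.68569294e-01 -2.60860820e-03]
 [ 9.68571744e-01  2.48733026e-01  8.11340556e-04]
 [ 1.43468656e-03 -2.32481928e-03 -9.99996268e-01]] 0.04238946886317586
(array([-0.4 , -0.09,  3.32]), np.float64(0.009))
```

View pics/c5.png

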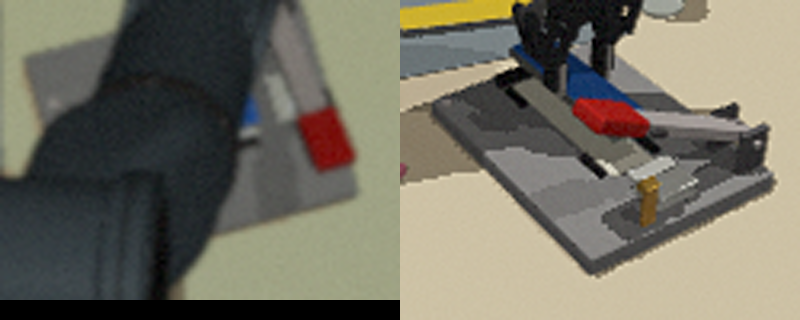

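Picture 7: the panel hangs over the bed, aligned with it (side view (515,50) to (640,95)). The lever is still up. Lowering it to just above the guides.

>>> {"name": "carry_out", "arguments": {
  "series": [
    [0.8,[-0.2,0,0.6],[0,0,0.009]],
    [0.8,[-0.2,0,1.2],[0,0,0.009]],
    [0.8,[-0.2,0,1.8],[0,0,0.009]],
    [0.8,[-0.2,0,2.2],[0,0,0.009]],
    [0.8,[-0.2,0,2.2],[0,0,0.009]]
  ]
}}

```text
clock: 5.3
eef_pos: [0.5729, -0.0818, 0.0365]
tcp_rot: [[-0.238, 0.971, -0.001], [0.971, 0.238, 0.0], [0.0, -0.001, -1.0]]
contact_force: [0.1, -0.3, -1.2]
finger_gap: 0.0429
```

```bash
python3 - <<'E'
from h import *
for i in range(4):
    it=viewer.read_camera("side")
    S=r.get_state();print(S["clock"],S["eef_pos"],S["qd"].round(2),S["contact_force"],delta([.572,-.0826,.0245],13.9,S["eef_pos"],S["tcp_rot"]))
crop(it,250,190,90,75,8,"pics/c6.png")
E
```

```text
5.35 [ 0.57311548 -0.08195245  0.03693565] [-0.06 -0.44  0.24 -0.25 -0.01  0.19  0.02] [-0.30094864  0.47741918 -1.87759108] (array([-0.04, -0.12,  1.24]), np.float64(-0.003))
5.4 [ 0.5733111  -0.08196561  0.03720376] [-0.02 -0.36  0.13 -0.13 -0.05  0.12  0.05] [ 0.90661384 -1.09347173 -1.36341921] (array([-0.03, -0.14,  1.27]), np.float64(-0.003))
5.45 [ 0.57342289 -0.08197629  0.03737605] [-0.04 -0.35  0.02 -0.06 -0.    0.02  0.06] [-0.11027852  0.38091958 -0.20796514] (array([-0.03, -0.15,  1.29]), np.float64(-0.003))
5.5 [ 0.57348286 -0.08198282  0.03747932] [-0.07 -0.13  0.07  0.04 -0.06 -0.04 -0.05] [ 0.44810635 -0.63917847 -1.2936383 ] (array([-0.02, -0.16,  1.3 ]), np.float64(-0.003))
```

View pics/c6.png

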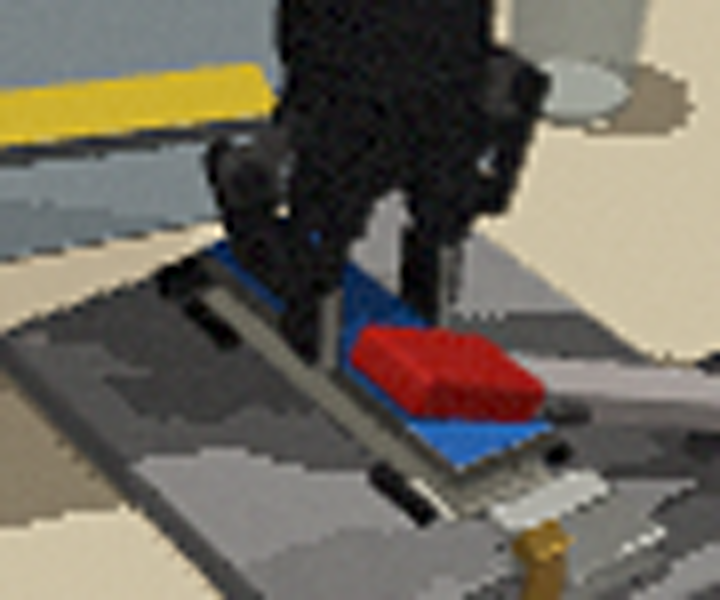

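Picture 8: the panel is hovering just above the bed, inside the guides, with its near-end top corners at (455,472) and (550,427). I'll check those against the model.

```bash
python3 - <<'E'
from h import *
p=[.572,-.0826,.2427]
u=lambda X:((proj("side",bedT(p,X))-[250,190]+.5)*8-.5).round()
S=r.get_state();z=S["eef_pos"][2]-.0035+.01-.02
for n,X in dict(cornL=(-.0225,-.08,z),cornR=(.0225,-.08,z),bedL=(-.0225,-.08,0),gLb=(-.03,-.075,.006),lipL=(-.022,-.095,.017),lipR=(.022,-.095,.017)).items(): print(n,u(X))
c=np.linalg.norm(u((0,-.08,z))-u((0,-.07,z))); print("px per cm y",u((0,-.07,z))-u((0,-.08,z)),"x",u((.01,-.08,z))-u((0,-.08,z)),"z",u((0,-.08,z+.01))-u((0,-.08,z)))
E
```

```text
cornL [455. 472.]
cornR [556. 428.]
bedL [451. 526.]
gLb [426. 512.]
lipL [482. 511.]
lipR [582. 467.]
px per cm y [-18. -16.] x [ 23. -10.] z [  2. -23.]
```

>>> {"name": "carry_out", "arguments": {
  "series": [
    [0.8,[-0.15,-0.1,0.3],[0,0,0]],
    [0.8,[-0.3,-0.1,0.6],[0,0,0]],
    [0.8,[-0.3,-0.1,0.9],[0,0,0]],
    [0.8,[-0.3,-0.1,1.2],[0,0,0]],
    [0.8,[-0.3,-0.1,1.3],[0,0,0]]
  ]
}}

```text
clock: 6.0
eef_pos: [0.5729, -0.085, 0.0239]
tcp_rot: [[-0.238, 0.971, -0.001], [0.971, 0.238, 0.0], [0.0, -0.001, -1.0]]
contact_force: [-0.5, 0.2, 0.0]
finger_gap: 0.043
```

>>> {"name": "carry_out", "arguments": {
  "series": [
    [0.8,[0,0,0],[0,0,0]],
    [0.8,[0,0,0],[0,0,0]],
    [0.8,[0,0,0.05],[0,0,0]],
    [0.8,[0,0,0.1],[0,0,0]],
    [0.8,[0,0,0.1],[0,0,0]]
  ]
}}

```text
clock: 6.5
eef_pos: [0.5732, -0.0851, 0.0235]
tcp_rot: [[-0.238, 0.971, 0.0], [0.971, 0.238, 0.0], [-0.0, 0.0, -1.0]]
contact_force: [-1.0, -0.4, 2.0]
finger_gap: 0.0424
```

>>> {"name": "carry_out", "arguments": {
  "series": [
    [0.4,[0,0,0],[0,0,0]],
    [0.3,[0,0,0],[0,0,0]],
    [0.1,[0,0,0],[0,0,0]],
    [0,[0,0,0],[0,0,0]],
    [0,[0,0,0],[0,0,0]]
  ]
}}

```text
clock: 7.0
eef_pos: [0.5731, -0.0851, 0.0233]
tcp_rot: [[-0.238, 0.971, -0.0], [0.971, 0.238, -0.0], [-0.0, -0.0, -1.0]]
contact_force: [-0.2, -0.2, -0.1]
finger_gap: 0.0856
```

>>> {"name": "carry_out", "arguments": {
  "series": [
    [0,[0,0,-1],[0,0,0]],
    [0,[0,0,-3],[0,0,0]],
    [0,[0,0,-6],[0,0,0]],
    [0,[0,0,-10],[0,0,0]],
    [0,[0,0,-14],[0,0,0]]
  ]
}}

```text
clock: 7.5
eef_pos: [0.5726, -0.0852, 0.1652]
tcp_rot: [[-0.237, 0.971, -0.0], [0.971, 0.237, -0.0], [-0.0, -0.001, -1.0]]
contact_force: [0.2, -0.6, -0.2]
finger_gap: 0.0854
```

```bash
python3 - <<'E'
from h import *
S=r.get_state();print(S["clock"],S["eef_pos"],S["joints"],S["tcp_rot"],S["finger_gap"])
p=[.572,-.0826,.2427]
for X in((-.062,-.115,.16),(-.062,-.115,.12)): w=bedT(p,X);print(w,delta(w,13.9,S["eef_pos"],S["tcp_rot"]))
im=viewer.read_camera("side"); crop(im,250,190,90,75,8,"pics/c7.png")
E
```

```text
7.5 [ 0.57263099 -0.0852021   0.16523634] [ -9.23118812  30.04890492  20.07729451 102.72003266 -13.03975925
  49.52973668  30.61019757] [[-2.37383031e-01  9.71416011e-01 -4.79626976e-04]
 [ 9.71416127e-01  2.37382966e-01 -1.89555781e-04]
 [-7.02822463e-05 -5.10914705e-04 -9.99999867e-01]] 0.0854183308349833
[np.float64(0.5394543589179567), np.float64(-0.20912976427133195), 0.18] (array([-11.25,  -6.17,  -1.47]), np.float64(-0.003))
[np.float64(0.5394543589179567), np.float64(-0.20912976427133195), 0.13999999999999999] (array([-11.25,  -6.16,   2.53]), np.float64(-0.003))
```

View pics/c7.png

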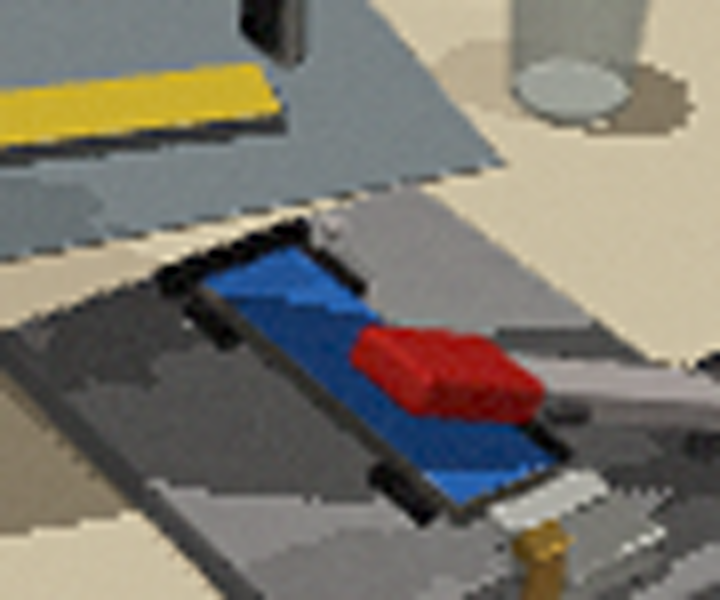

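Picture 9: the panel lies flat between the guides, with its near end at (450,515)–(565,460). It is clear of the lip at (490,508), the stop at the far end is clear, and the lever is still up. Next I move over the pad with the gripper shut.

>>> {"name": "carry_out", "arguments": {
  "series": [
    [1,[-1.5,-0.8,-1.5],[0,0,0]],
    [1,[-4.5,-2.5,-2],[0,0,0]],
    [1,[-8,-4.4,-2],[0,0,0]],
    [1,[-11.2,-6.2,-2],[0,0,0]],
    [1,[-11.2,-6.2,-1.5],[0,0,0]]
  ]
}}

```text
clock: 8.05
eef_pos: [0.5374, -0.2151, 0.1799]
tcp_rot: [[-0.23, 0.973, 0.001], [0.973, 0.23, -0.004], [-0.004, 0.0, -1.0]]
contact_force: [0.3, -0.0, -0.4]
finger_gap: 0.0124
```

>>> {"name": "carry_out", "arguments": {
  "series": [
    [1,[0,0,0],[0,0,0]],
    [1,[0,0,0.8],[0,0,0]],
    [1,[0,0,1.6],[0,0,0]],
    [1,[0,0,2.4],[0,0,0]],
    [1,[0,0,3],[0,0,0]]
  ]
}}

```text
clock: 8.55
eef_pos: [0.5394, -0.2077, 0.1472]
tcp_rot: [[-0.239, 0.971, -0.001], [0.971, 0.239, 0.0], [0.001, -0.001, -1.0]]
contact_force: [-0.1, -0.5, 0.6]
finger_gap: 0.0001
```

```bash
python3 - <<'E'
from h import *
im=viewer.read_camera("side"); crop(im,250,160,100,75,8,"pics/c8.png")
S=r.get_state();print(S["clock"],S["eef_pos"],S["tcp_rot"],S["finger_gap"],S["contact_force"])
p=[.572,-.0826,.2427]
for X in((-.062,-.115,.11),(-.074,-.115,.04)): w=bedT(p,X);print(w,delta(w,13.9,S["eef_pos"],S["tcp_rot"]))
E
```

```text
8.6 [ 0.53900766 -0.20776007  0.14647108] [[-2.38624520e-01  9.71109715e-01 -2.06377671e-03]
 [ 9.71111284e-01  2.38626238e-01  6.27049081e-04]
 [ 1.10140473e-03 -1.85452756e-03 -9.99997674e-01]] -0.00015034954631991322 [-0.13129616  0.52592171 -0.08145995]
[np.float64(0.5394543589179567), np.float64(-0.20912976427133195), 0.13] (array([-0.15,  0.01,  1.65]), np.float64(-0.002))
[np.float64(0.5278060472617684), np.float64(-0.21201365670349853), 0.06] (array([-0.16, -1.17,  8.65]), np.float64(-0.002))
```

View pics/c8.png

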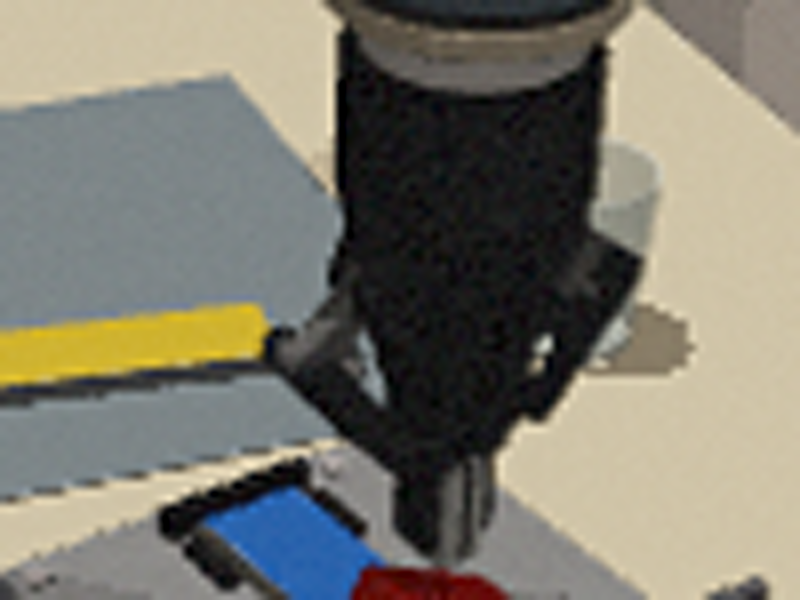

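Picture 10: the shut fingertips at (445,560) are directly above the red pad. Pressing down along the pad's arc.

>>> {"name": "carry_out", "arguments": {
  "series": [
    [1,[-0.1,0,0.8],[0,0,0]],
    [1,[-0.1,0,1.6],[0,0,0]],
    [1,[-0.1,-0.2,2.4],[0,0,0]],
    [1,[-0.1,-0.4,3.2],[0,0,0]],
    [1,[-0.1,-0.5,4.0],[0,0,0]]
  ]
}}

```text
clock: 9.1
eef_pos: [0.5344, -0.2111, 0.1078]
tcp_rot: [[-0.237, 0.971, -0.0], [0.971, 0.237, -0.0], [-0.0, -0.0, -1.0]]
contact_force: [-2.5, -0.6, 4.3]
finger_gap: -0.0002
```

>>> {"name": "carry_out", "arguments": {
  "series": [
    [1,[0,-0.1,0.8],[0,0,0]],
    [1,[0,-0.3,1.6],[0,0,0]],
    [1,[0,-0.4,2.4],[0,0,0]],
    [1,[0,-0.5,3.2],[0,0,0]],
    [1,[0,-0.6,4.0],[0,0,0]]
  ]
}}

```text
clock: 9.6
eef_pos: [0.5287, -0.2123, 0.0681]
tcp_rot: [[-0.237, 0.971, 0.0], [0.971, 0.237, 0.0], [0.0, 0.0, -1.0]]
contact_force: [-4.2, 0.1, 5.9]
finger_gap: 0.0001
```

>>> {"name": "carry_out", "arguments": {
  "series": [
    [1,[0,-0.1,0.4],[0,0,0]],
    [1,[0,-0.1,0.8],[0,0,0]],
    [1,[0,-0.1,0.9],[0,0,0]],
    [1,[0,-0.1,0.9],[0,0,0]],
    [1,[0,-0.1,0.9],[0,0,0]]
  ]
}}

```text
clock: 10.1
eef_pos: [0.528, -0.2126, 0.0597]
tcp_rot: [[-0.237, 0.971, 0.0], [0.971, 0.237, 0.0], [-0.0, 0.0, -1.0]]
contact_force: [-3.8, 0.9, 12.6]
finger_gap: -0.0
```

Nearly down, with 12.6 N on the tool. I'll press a little more, then hold.

>>> {"name": "carry_out", "arguments": {
  "series": [
    [1,[0,0,0.2],[0,0,0]],
    [1,[0,0,0.4],[0,0,0]],
    [1,[0,0,0.5],[0,0,0]],
    [1,[0,0,0.5],[0,0,0]],
    [1,[0,0,0.5],[0,0,0]]
  ]
}}

```text
clock: 10.6
eef_pos: [0.5281, -0.2127, 0.0577]
tcp_rot: [[-0.237, 0.972, 0.002], [0.972, 0.237, 0.0], [-0.0, 0.003, -1.0]]
contact_force: [-13.1, 4.9, 50.4]
finger_gap: 0.0003
```

It is firmly on the stop: 50 N, with no further travel. Retreating.

>>> {"name": "carry_out", "arguments": {
  "series": [
    [1,[0,0,-0.5],[0,0,0]],
    [1,[0,0,-1.5],[0,0,0]],
    [1,[0,0,-4],[0,0,0]],
    [1,[0,0,-8],[0,0,0]],
    [1,[0,0,-12],[0,0,0]]
  ]
}}

```text
clock: 11.1
eef_pos: [0.5278, -0.212, 0.1749]
tcp_rot: [[-0.238, 0.971, -0.002], [0.971, 0.238, 0.0], [0.001, -0.001, -1.0]]
contact_force: [0.1, -0.4, 0.3]
finger_gap: 0.0
```

>>> {"name": "carry_out", "arguments": {
  "series": [
    [1,[0,-2,-2],[0,0,0]],
    [1,[0,-4,-5],[0,0,0]],
    [1,[0,-6,-8],[0,0,0]],
    [1,[0,-6,-10],[0,0,0]],
    [1,[0,-6,-10],[0,0,0]]
  ]
}}

```text
clock: 11.6
eef_pos: [0.4707, -0.2274, 0.2769]
tcp_rot: [[-0.237, 0.971, 0.005], [0.971, 0.237, -0.001], [-0.002, 0.004, -1.0]]
contact_force: [0.8, 0.4, -0.8]
finger_gap: 0.0003
```

```bash
python3 - <<'E'
from h import *
it=viewer.read_camera("side"); S=r.get_state();print(S["clock"],S["eef_pos"],S["contact_force"])
crop(it,250,190,100,75,8,"pics/c9.png")
p=[.572,-.0826,.2427]
u=lambda X:((proj("side",bedT(p,X))-[250,190]+.5)*8-.5).round()
for n,X in dict(near=(-.0225,-.08,.01),far=(-.0225,.08,.01),stop=(0,.083,.012),lip=(-.022,-.073,.017),pad=(-.077,-.115,.04),padend=(-.105,-.133,.04),padend2=(-.105,-.097,.04)).items(): print(n,u(X))
E
```

```text
11.65 [ 0.47053363 -0.22668067  0.2751963 ] [ 0.92114963 -0.24492256 -0.78732865]
near [452. 503.]
far [195. 278.]
stop [239. 252.]
lip [442. 476.]
pad [391. 549.]
padend [355. 612.]
padend2 [288. 548.]
```

View pics/c9.png

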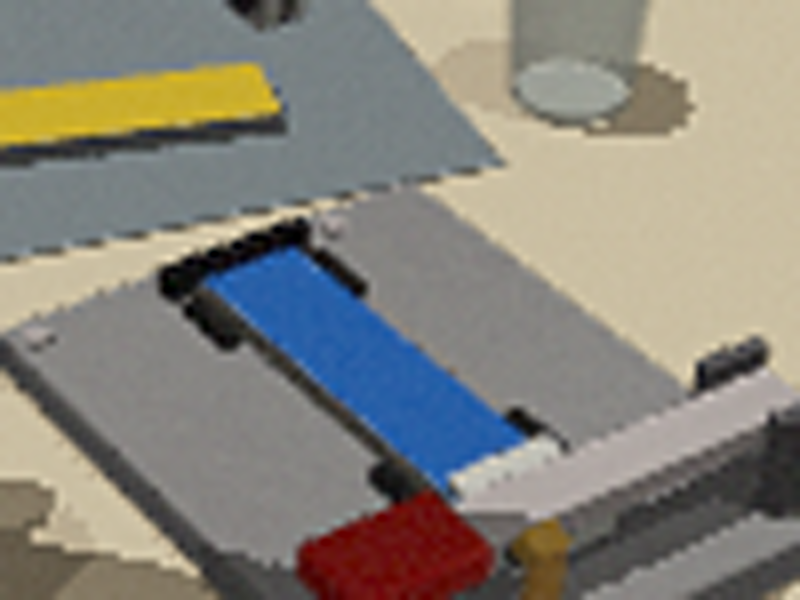

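Picture 11: the lever stays down by itself. The pad centre is at (395,550), against (391,549) predicted for latched, and the brass catch is over the arm. The panel is flat and blue-side up between the guides and under the lip at (455,490), with its far edge at (203,283) against (195,278) predicted. Handing in.

```bash
python3 -c "
from plant import r
print(r.hand_in())"
```

```text
the job is handed in; nothing more can be done
None
```

I laid the blue panel in the bed, blue face up and between the guides. I then pressed the red pad until it sat firmly on its stop (about 50 N on the tool, with almost no further travel), and moved the arm clear. I handed in at about 11.7 s of robot time; no verdict is reported.

**Last checks (side picture after letting go):**
- **Lever:** it holds down by itself. The pad centre was within half a native pixel of where it should be when latched.
- **Panel:** it lies flat under the jaw lip and looks about 2 mm or less from centre along the bed. The model points were generally about 1 pixel (2–3 mm) off in the side camera, and I couldn't remove that offset.
- **Bystanders:** the arm never went near the yellow panel or anything else. I judged this from the pictures and did not measure their positions again at the end.
- **Small disagreement:** the fingers read 42–43 mm apart on the 45 mm panel, but the panel stayed level and in place throughout the carry.

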